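Unlock the vial carrier, slide it from under the shaker's lip and set it in the cold plate

TASK

The vials on the orbital shaker are mixed and must be cooled: free their carrier by pressing the lock knob down against its spring, turning it a quarter turn anticlockwise until its red finger is out of the way, and letting it spring back up, then slide the carrier forward from under the hold-down lip and lift it off. Set it gently and fully down in the recess of the cold plate, after taking out the syringe left lying there and laying that on the bare bench. Keep the carrier level so that nothing spills, leave the lock open, and do not disturb anything else on the bench.

Things in the scene. Friction and masses are not known exactly. Their poses are not given: they have to be found in the camera images.
- shaker: Orbital plate shaker, fixed: white housing 210 (x) x 240 (y) mm, aluminium platform on top, 70 mm above the origin. Origin: centre of its underside; its own -x is its front (display side), +y its left. Two guide strips 10 mm high (y = +-72.5 to +-78.5, x = -18 to 78 mm) flank the carrier, 2.5 mm play a side. In front of the carrier the platform is bare but for the lock (axis at x=-44.5, y=-90 mm).
- shaker_lip (a point): Middle of the front lower edge of the shaker's steel hold-down lip, at x=60, y=0, z=86.5 mm in the shaker's frame; axes as the shaker. The lip is 130 mm long along y and overhangs from here back to an upright stop at x=78 mm; its underside is 16.5 mm, its top 22.5 mm above the platform.
- carrier: Loose vial carrier, about 0.5 kg: blue base plate 110 (x) x 140 (y) x 14 mm, with a white rack on it (x +-36, y +-61 mm), capped vials (tops at 58 mm) and a black handle bar, all one piece. Origin: centre of the plate's underside. Starts at about x=20, y=0, z=70 mm in the shaker's frame, axes alike, rear 15 mm of its plate under the lip: it must slide 16 mm to the shaker's -x before it can rise.
- carrier_handle (a point): Middle of the carrier's handle bar, 84 mm above the carrier's origin. The bar runs along the carrier's y, 100 mm of it free to grip, 12 mm thick (x) and 12 mm high, on two uprights at y = +-66 mm.
- lock_press (a joint): Lock plunger: 0 = sprung fully up, grows to 0.008 m as the knob is pressed straight down against a spring (about 3.5 N at first, 9 N at the bottom). The knob turns only while it is pressed at least 0.006 m; released part-way round it stays down.
- lock_turn (a joint): Lock knob turn in rad: 0 = locked (its red finger stands in front of the carrier's front right corner, so that the carrier cannot slide), grows anticlockwise seen from above to 1.431 = open (finger turned aside). When released at either end it springs back up and is held there.
- lock_grip (a point): Middle of the lock knob's black grip bar, on the turning axis, 42 mm above the platform when up. The bar is 48 mm long, 14 mm thick, 24 mm high; its length runs along this point's y axis, which turns with the knob (at lock_turn 0 the axes are the shaker's). It spans 30 to 54 mm above the platform; below it a thin neck, then the red finger (top at 23 mm).
- lock_finger (a point): Round end (16 mm diameter, 14 mm high, 9 to 23 mm above the platform) of the lock's red stop finger, 38 mm from the turning axis, along the grip bar.
- cold_plate: Cold plate, fixed to the bench: white frame 142 (x) x 172 (y) mm with a black finned cooler module behind it (x=71 to 117 mm, 40 mm high). Origin: centre of the underside of the frame. The recess that takes the carrier is 122 (x) x 152 (y) mm, centred on the origin, with its dark metal floor at 24 mm and its rim at 30 mm height; the carrier fits with 6 mm play a side, either way round.
- cold_plate_floor (a point): Centre of the recess floor of the cold plate, 24 mm above its origin; axes as the cold plate.
- syringe: Plastic syringe, 102 mm long (its y; y=-51 to 51 mm) and 16 mm high, lying in the recess of the cold plate. Origin: centre of its underside. Only its barrel (16 mm wide, y=-21 to 51 mm) can be gripped. It is to be laid on the bench, whose top is z=0 (a black mat, 3 mm thick, lies on the right part of it and counts as bench).
- syringe_mid (a point): Middle of the syringe's barrel, at y=15, z=8 mm in the syringe's frame.
- rinse_bottle: Bystander: square white plastic bottle, 60 x 60 x 125 mm, standing between shaker and cold plate. Origin: centre of its underside.
- solvent_bottle: Bystander: glass bottle with blue cap, 93 mm diameter, 173 mm high, behind. Origin on its underside, its centre 9 mm in x and 16 mm in y from it.
- tip_box: Bystander: pipette tip box, 87 (x) x 122 (y) mm, 86 mm high, at the front right. Origin: centre of its underside.
- column: Bystander: steel separation column, 124 mm long (its y), 17 mm thick, lying at the front between shaker and cold plate. Origin: centre of its underside.
Things that resemble listed ones, but are neither listed nor needed, are in the scene too. What is shaped like the syringe but blue is not meant.

How it is judged:
By the outcome, as a careful person would: the job done as asked, in the order asked, and still so for the second after the job is handed in, with the robot touching nothing.
It also fails if it takes over 61 s, if anything falls off the work surface, if the arm or the gripper's body presses on something with over 40 N, if the wrist force passes 120 N, or if a joint passes its speed limit or range.

ROBOT

A 6-joint arm with a two-finger parallel gripper is mounted at the origin on a cart in front of the work surface, level with it; the furniture and walls round the work are solid. World frame = base frame: x ahead of the robot, y to its left, z up, the work surface at z = 0. Lengths are in mm, angles in rad, forces in N, time in s.
With the tool pointing down it reaches from about 300 to 850 mm from the base axis. Payload 4.2 kg.
Tool frame: the origin (TCP) lies between the finger pads; the fingertips stand 11 mm ahead of it and the grasp point (between the pads) lies 8 mm behind it; z points along the fingers, y is the line along which they close (so a half turn about z gives the same grasp; the last joint's range is limited). The gripper opens to 91 mm and grips with 3 to 60 N. Pads are 32 mm wide; open, the fingers measure 118 mm over their backs; the gripper's body (76 mm by 178 mm) begins 60 mm behind the grasp point.
Start: joints at [-1.204, 0.32, 1.565, -0, 1.257, -0.02], TCP at [216.909, -532.534, 224.976] pointing down, gripper open.
Joint ranges: [-3.11, 3.11], [-0.84, 2.01], [0.21, 2.61], [-1.34, 4.49], [0.05, 2.63], [-2.56, 2.56]. Speed limits (rad/s): [2.57, 2.57, 3.14, 3.14, 3.14, 3.14].

INTERFACE

Orientations are given as a unit quaternion [x, y, z, w].
In Python, from plant import * gives the robot as it stands. The module is installed in compiled form; this text tells all that it offers.
- The arm moves only by the tool jog_arm, never from a script. Its argument "moves" is a list of rows, each a list of 7 numbers: the turn, a rotation vector about the tool's x, y, z as a fraction of full scale, then the shift along the tool's x, y, z as a fraction of full scale, then the closure, from 0 (fully open) to 1 (shut). A call has 1 to 5 rows; each row shifts and turns the commanded pose from where the row before left it, along the tool's axes as they then stand; what a row does not reach is not made up. Full scale, the value 1, is 0.15 m for a shift and 90 degrees for a turn. A row lasts 1/12 s, in which the tool goes at most 41.7 mm and 7.16 degrees, less where a joint would pass 70% of its speed; a pose out of reach is approached as far as the arm can. A call with a number of a shift or a turn outside -1 to 1 is refused whole. A call with a gripper value outside its range is refused whole. The fingers move at their own pace and stop on an object; "grip_force" is the grip in N (left out, the last holds). Time passes only in rows, so rows that do not move let the fingers close. It gives the time, the measured TCP pose, the force, the opening and the grip force at its end, in the units of the state.
- get_state(): the state, without advancing time (a new reading comes with each control period).
- grab_frame(name): name is "scene" or "side" or "wrist"; returns a dict with "frame" (384x512x3 uint8, red, green, blue), "K" (3x3 intrinsics, pixels), "R" (3x3) and "t" (3): a world point X has camera coordinates R X + t. Camera axes: x right, y down, z forward; pixel columns grow to the right and rows downward; lengths in mm; the calibration is good to about 2 mm. A picture is of the moment at which its call begins. There is no depth.
- close_job(): hands the job in; it is judged then, once.
The state is a dict: "clock": time; "joint_positions": joint angles; "dq": joint speeds; "joint_torque": joint torques, N m; "eef_pos": TCP position; "ee_rot": TCP orientation; "wrist_force": force on the tool from outside, world axes, zero at the start; "wrist_torque": the same for the moment, N m; "gripper_width": finger opening in mm; "finger_force": force on a finger pad.
Only numpy, scipy, OpenCV 4.12 (cv2) and the standard library are available. Lean on these libraries where they do the work, as an engineer would, in place of code of your own. Each camera call takes 0.05 s, during which the arm holds its last target. There are 200 camera calls.

## Working session

There is one attempt and no reset: what is moved stays moved. The work goes in short steps, Python scripts to look and compute and a tool call to move; the robot and the scene stay as the last step left them, time stands still between calls to the robot, and variables do not carry over. Pictures are saved under pics/ and viewed, at most 10 in all, crops included, and the job is handed in when it is done.

Besides the shell and the picture viewer there is one more tool, called after "Emit:" by a JSON object that holds its "name" and its "arguments", one argument or row to a line. jog_arm: Moves the arm, as the interface text tells. Shift numbers are shares of 0.15 m and turn numbers shares of 90 degrees, none past 1 either way. Its arguments: {"type":"object","properties":{"moves":{"type":"array"},"grip_force":{"type":"number"}},"required":["moves"]}

```bash
mkdir -p pics
cat > h.py <<'E'
from plant import *
import numpy as np, cv2
from scipy.spatial.transform import Rotation as Ro
def ray(f,u,v):
    d=f["R"].T@np.linalg.inv(f["K"])@np.array([u,v,1.]); return -f["R"].T@f["t"],d
def onz(f,u,v,z):
    o,d=ray(f,u,v); return (o+d*(z-o[2])/d[2])
def proj(f,X):
    p=f["K"]@(f["R"]@np.asarray(X,float)+f["t"]); return p[:2]/p[2]
def save(f,n,s=1.5,box=None):
    im=f["frame"][:,:,::-1]
    if box: im=im[box[1]:box[3],box[0]:box[2]]
    cv2.imwrite("pics/"+n,cv2.resize(im,None,fx=s,fy=s,interpolation=cv2.INTER_CUBIC))
E
python3 - <<'E'
from h import *
import pickle
s=get_state();print(s)
F={}
for n in("scene","side","wrist"):
    F[n]=grab_frame(n);save(F[n],n+"0.png");print(n,-F[n]["R"].T@F[n]["t"])
pickle.dump(F,open("F.pkl","wb"))
E
```

```text
{'clock': 0.0, 'joint_positions': array([-1.20403495e+00,  3.20276334e-01,  1.56569873e+00, -2.62143849e-05,
        1.25743872e+00, -1.99971969e-02]), 'dq': array([-0.00075553, -0.00033677, -0.00028336,  0.00124477, -0.00107189,
        0.00078616]), 'joint_torque': array([-2.11663396e-04, -4.12470746e+01, -2.31974280e+01,  7.25092529e-02,
        4.56868624e-02, -1.45100280e-04]), 'eef_pos': array([ 216.69394757, -532.05146293,  224.12158855]), 'ee_rot': array([ 9.81359235e-01,  1.92180181e-01, -1.69364497e-04, -8.94764067e-04]), 'wrist_force': array([-0.29398434,  0.42682507,  0.6020038 ]), 'wrist_torque': array([ 0.03417532, -0.06785014, -0.02156839]), 'finger_force': 0.0, 'gripper_width': 90.78248368675868}
scene [-160.31816687  733.39365583  541.77278106]
side [ 449.94774766 1016.95345913  839.71073148]
wrist [ 280.2603157  -506.20613594  383.28629187]
```

View pics/scene0.png

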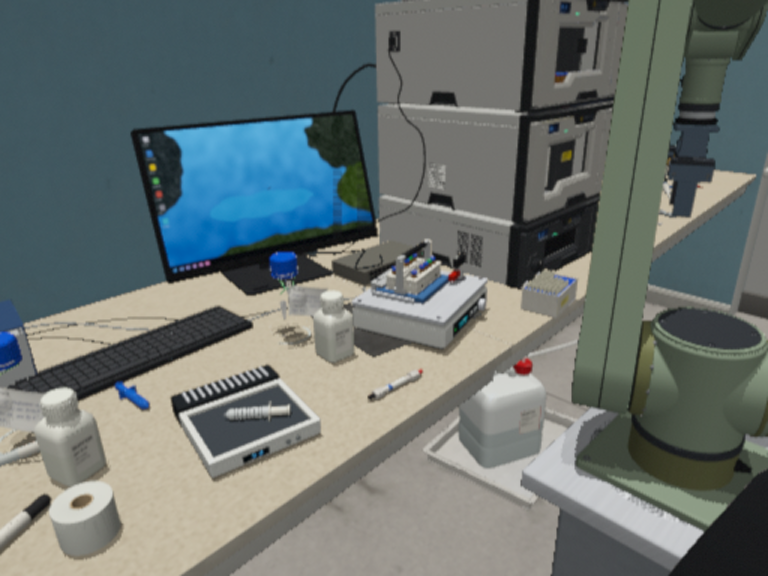

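View pics/side0.png

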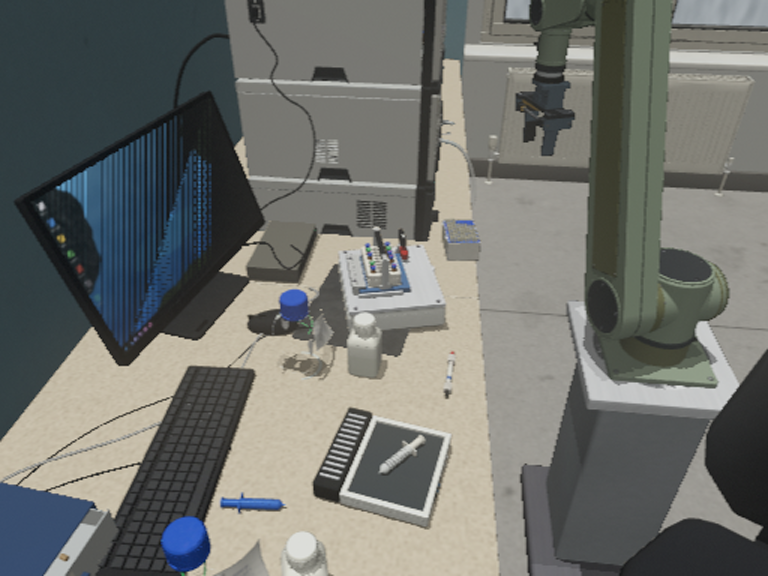

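The scene view shows the cold plate at (250,425) with the white syringe in it at (258,411), the blue one at (132,395), the column at (396,385), and the shaker with carrier at (425,285), lock red at (455,273). In the side view the cold plate is at (395,467), the syringe at (402,455), and the shaker at (390,285).

Candidates for the syringe, by side-view pixel: the white one in the recess (402,455), the blue one (252,504) and the column (450,373). I choose the white one in the recess.

Run:
```python
from h import *
import pickle
F=pickle.load(open("F.pkl","rb"));f=F["side"];g=F["scene"]
P=lambda f,u,v,z:onz(f,u/1.5,v/1.5,z).round(0)
print("cp",[P(f,*c,30) for c in((369,416),(450,432),(427,524),(340,503))])
print("syr",P(f,384,470,32),P(f,422,438,32))
print("cp scene",[P(g,*c,30) for c in((275,378),(319,424),(216,468),(175,412))])
print("shaker",[P(f,*c,70) for c in((340,250),(430,246),(444,305),(355,313))])
print("knob",P(f,403,237,124),"handle",P(f,378,235,160),P(f,384,262,160))
print("col",P(f,452,352,8),P(f,447,395,8),"rinse",P(f,365,318,125),"tip",P(f,461,232,86))
save(f,"crop1.png",4,(200,140,310,360)) if 0 else save(f,"crop1.png",3.5,(205,135,335,225))
```

```text
cp [array([555., 279.,  30.]), array([412., 299.,  30.]), array([442., 480.,  30.]), array([576., 459.,  30.])]
syr [516. 393.  32.] [459. 320.  32.]
cp scene [array([557., 281.,  30.]), array([403., 311.,  30.]), array([429., 468.,  30.]), array([590., 445.,  30.])]
shaker [array([ 687., -198.,   70.]), array([ 475., -241.,   70.]), array([434.,  -9.,  70.]), array([615.,  40.,  70.])]
knob [ 536. -185.  124.] handle [ 587. -126.  160.] [562. -21. 160.]
col [411.  66.   8.] [418. 190.   8.] rinse [582. 122. 125.] tip [ 402. -289.   86.]
```

View pics/crop1.png

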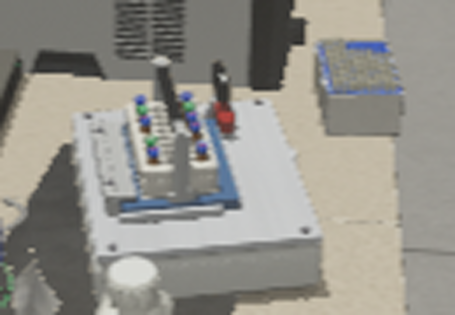

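The crop shows the carrier with its black handle between (160,65) and (180,165), the red lock finger with the black knob at (223,105), the tip box at (360,85) and the rinse bottle cap at (133,280). There is only one lock and one carrier.

```bash
cat >> h.py <<'E'
def plan(pos,yaw=None,rows=None):
    """tool-axis shift fractions (total) and z-turn fraction (total) to bring TCP to pos, tool y at yaw deg"""
    s=get_state();R=Ro.from_quat(s["ee_rot"]).as_matrix();y=R[:,1]
    d=R.T@(np.asarray(pos,float)-s["eef_pos"])
    cur=np.degrees(np.arctan2(y[1],y[0]))
    print("pos",s["eef_pos"].round(1),"yaw",cur.round(1),"tilt",np.degrees(np.arccos(-R[2,2])).round(2),"F",s["wrist_force"].round(1),"w",round(s["gripper_width"],1),"t",round(s["clock"],2))
    print("shift frac total",(d/150).round(3),"min rows",np.ceil(np.linalg.norm(d)/41.7),"mm",d.round(1))
    if yaw is not None:
        a=-(yaw-cur); print("turn z frac total",round(a/90,4),"min rows",np.ceil(abs(a)/7.16))
E
python3 - <<'E'
from h import *
import pickle
F=pickle.load(open("F.pkl","rb"));f=F["side"];w=F["wrist"]
print("stack edge",onz(f,435/1.5,236/1.5,0),onz(f,415/1.5,236/1.5,0),onz(f,435/1.5,180/1.5,150))
print(w["R"],w["K"])
plan([490,-190,290],11)
E
```

```text
stack edge [ 466.17449327 -408.44063305    0.        ] [ 519.70387285 -402.03841467    0.        ] [ 475.43618871 -437.97709645  150.        ]
[[ 3.77137379e-01 -9.26157199e-01 -4.90080351e-04]
 [-8.97261261e-01 -3.65501805e-01  2.47650279e-01]
 [-2.29542214e-01 -9.29584468e-02 -9.68849369e-01]] [[272.0071018    0.         256.36362674]
 [  0.         272.0071018  187.81374181]
 [  0.           0.           1.        ]]
pos [ 216.8 -532.2  224.3] yaw -67.8 tilt 0.07 F [-0.1 -0.3  1.1] w 91.5 t 0.15
shift frac total [ 2.547 -1.426 -0.436] min rows 11.0 mm [ 382.1 -213.9  -65.4]
turn z frac total -0.876 min rows 12.0
```

Emit:
{"name": "jog_arm", "arguments": {
  "moves": [
    [0,0,0,0.2,-0.11,-0.034,0],
    [0,0,0,0.2,-0.11,-0.034,0],
    [0,0,0,0.2,-0.11,-0.034,0],
    [0,0,0,0.2,-0.11,-0.034,0],
    [0,0,0,0.2,-0.11,-0.034,0]
  ]
}}

```text
clock: 0.57
eef_pos: [325.3, -398.1, 250.4]
ee_rot: [0.981, 0.192, -0.0, -0.0]
wrist_force: [0.5, -0.1, 0.3]
gripper_width: 91.1
finger_force: 0.0
```

Emit:
{"name": "jog_arm", "arguments": {
  "moves": [
    [0,0,0,0.2,-0.11,-0.034,0],
    [0,0,0,0.2,-0.11,-0.034,0],
    [0,0,0,0.2,-0.11,-0.034,0],
    [0,0,0,0.2,-0.11,-0.034,0],
    [0,0,0,0.2,-0.11,-0.034,0]
  ]
}}

```text
clock: 0.98
eef_pos: [433.1, -265.0, 276.1]
ee_rot: [0.981, 0.192, -0.0, -0.0]
wrist_force: [1.2, 0.1, 0.8]
gripper_width: 91.3
finger_force: 0.0
```

Emit:
{"name": "jog_arm", "arguments": {
  "moves": [
    [0,0,0,0.2,-0.11,-0.034,0.45],
    [0,0,0,0.2,-0.11,-0.034,0.45],
    [0,0,-0.075,0,0,0,0.45],
    [0,0,-0.075,0,0,0,0.45],
    [0,0,-0.075,0,0,0,0.45]
  ]
}}

```text
clock: 1.4
eef_pos: [475.9, -212.5, 285.8]
ee_rot: [0.931, 0.365, -0.0, -0.0]
wrist_force: [-0.3, -0.2, -0.3]
gripper_width: 60.8
finger_force: 0.0
```

Emit:
{"name": "jog_arm", "arguments": {
  "moves": [
    [0,0,-0.075,0,0,0,0.45],
    [0,0,-0.075,0,0,0,0.45],
    [0,0,-0.075,0,0,0,0.45],
    [0,0,-0.075,0,0,0,0.45],
    [0,0,-0.075,0,0,0,0.45]
  ]
}}

```text
clock: 1.82
eef_pos: [475.4, -213.3, 285.8]
ee_rot: [0.785, 0.619, -0.0, -0.0]
wrist_force: [0.2, -0.4, 0.8]
gripper_width: 50.2
finger_force: 0.0
```

Emit:
{"name": "jog_arm", "arguments": {
  "moves": [
    [0,0,-0.075,0,0,0,0.45],
    [0,0,-0.075,0,0,0,0.45],
    [0,0,-0.075,0,0,0,0.45],
    [0,0,-0.05,0,0,0,0.45],
    [0,0,0,0,0,0,0.45]
  ]
}}

```text
clock: 2.23
eef_pos: [475.4, -213.3, 285.8]
ee_rot: [0.636, 0.772, -0.0, -0.0]
wrist_force: [-1.0, 0.5, -0.4]
gripper_width: 50.4
finger_force: 0.0
```

Run:
```python
from h import *
import pickle
f=grab_frame("wrist");pickle.dump(f,open("w1.pkl","wb"));save(f,"w1.png",1.56)
plan([490,-190,290],11)
print(get_state()["joint_positions"])
```

```text
pos [ 475.5 -213.3  285.9] yaw 10.8 tilt 0.03 F [ 0.7 -0.1  0.2] w 50.1 t 2.28
shift frac total [ 0.134  0.124 -0.027] min rows 1.0 mm [20.1 18.6 -4.1]
turn z frac total -0.0021 min rows 1.0
[-4.43680975e-01  2.00831604e-01  1.57516859e+00 -7.10403539e-05
  1.36610422e+00 -6.32386806e-01]
```

View pics/w1.png

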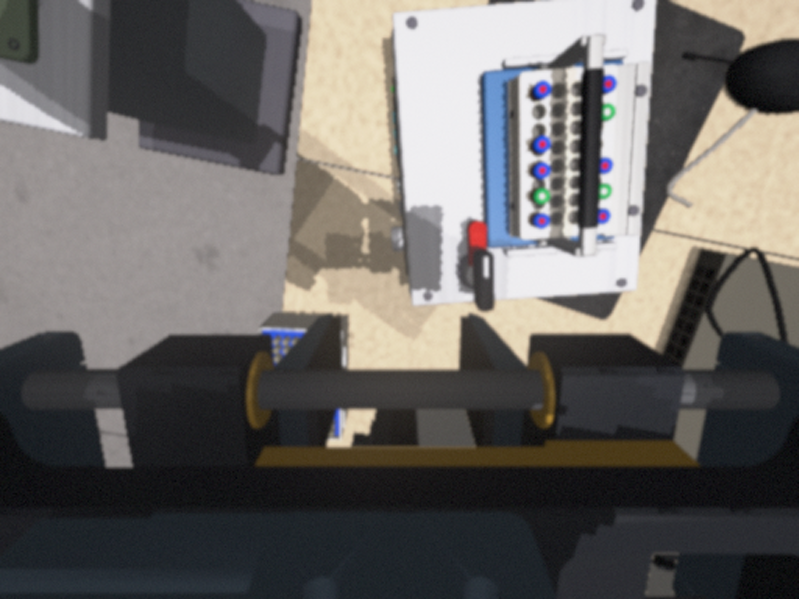

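The wrist view shows the shaker (395–655, 0–300), the red finger at (477,237), the black knob at (485,280) and the handle bar along x≈592 from row 70 to 228. I'll measure these with masks.

Run:
```python
from h import *
import pickle
f=pickle.load(open("w1.pkl","rb"));im=f["frame"];s=1.56
hsv=cv2.cvtColor(im,cv2.COLOR_RGB2HSV);g=im.max(2)
def rect(m,box,name,z):
    x0,y0,x1,y1=[int(b/s) for b in box];M=np.zeros(m.shape,np.uint8);M[y0:y1,x0:x1]=m[y0:y1,x0:x1]
    c=max(cv2.findContours(M,cv2.RETR_EXTERNAL,cv2.CHAIN_APPROX_NONE)[0],key=cv2.contourArea)
    r=cv2.boxPoints(cv2.minAreaRect(c));P=np.array([onz(f,*p,z)[:2] for p in r])
    e=[P[1]-P[0],P[2]-P[1]];l=max(e,key=np.linalg.norm);sh=min(e,key=np.linalg.norm)
    print(name,"px",(r.mean(0)*s).round(0),"centre",P.mean(0).round(1),"len",np.linalg.norm(l).round(1),np.linalg.norm(sh).round(1),"ang",(np.degrees(np.arctan2(l[1],l[0]))%180).round(1))
    return r
hue=hsv[...,0];sat=hsv[...,1]
dark=((g<60)).astype(np.uint8)
rect(dark,(460,245,510,318),"knob top",124)
rect(dark,(575,60,608,236),"handle",160)
rect(((sat>150)&((hue<8)|(hue>172))&(g>90)).astype(np.uint8),(460,210,500,265),"finger",93)
blue=((hue>95)&(hue<118)&(sat>120)).astype(np.uint8)
r=rect(blue,(475,60,520,260),"plate front strip",84)
q=lambda u,v,z=70:onz(f,u/s,v/s,z).round(1)
print("corners",q(397,14),q(412,304),q(636,290),q(657,-3))
print("screws",q(412,22),q(427,296),q(622,282),q(638,4))
```

```text
knob top px [476. 263.] centre [ 529.7 -191.9] len 19.6 4.3 ang 95.9
handle px [589. 148.] centre [ 575.7 -102.4] len 95.1 13.5 ang 105.9
finger px [477. 235.] centre [ 531.8 -172.8] len 19.3 12.8 ang 103.8
plate front strip px [494. 123.] centre [526.  -85.9] len 84.3 26.9 ang 96.3
corners [434.4 -19.3  70. ] [ 492.4 -247.7   70. ] [ 689.9 -195.9   70. ] [629.7  30.4  70. ]
screws [447.  -22.5  70. ] [ 504.3 -237.6   70. ] [ 675.  -191.1   70. ] [616.8  23.1  70. ]
```

Run:
```python
from h import *
import pickle
f=pickle.load(open("w1.pkl","rb"));print(proj(f,[541.3,-205.9,124])*1.56,proj(f,[580.3,-102.3,160])*1.56)
plan([541,-206,155],15)
```

```text
[486.30784619 283.74618015] [595.64909064 152.8397226 ]
pos [ 475.5 -213.3  285.9] yaw 10.8 tilt 0.03 F [ 0.7 -0.1  0.2] w 50.1 t 2.28
shift frac total [-0.034  0.439  0.872] min rows 4.0 mm [ -5.2  65.8 130.9]
turn z frac total -0.0465 min rows 1.0
```

Emit:
{"name": "jog_arm", "arguments": {
  "moves": [
    [0,0,0,-0.009,0.11,0.218,0.45],
    [0,0,0,-0.009,0.11,0.218,0.45],
    [0,0,0,-0.008,0.11,0.218,0.45],
    [0,0,0,-0.008,0.11,0.218,0.45],
    [0,0,-0.047,0,0,0,0.45]
  ]
}}

```text
clock: 2.7
eef_pos: [540.2, -204.1, 148.2]
ee_rot: [0.608, 0.794, -0.001, -0.005]
wrist_force: [-1.0, -0.5, 0.4]
gripper_width: 50.1
finger_force: 0.0
```

Emit:
{"name": "jog_arm", "arguments": {
  "moves": [
    [0,0,0,0,0,0,0.45]
  ]
}}

```text
clock: 2.78
eef_pos: [540.7, -205.1, 152.5]
ee_rot: [0.608, 0.794, -0.001, -0.003]
wrist_force: [-0.4, 1.0, -0.1]
gripper_width: 50.0
finger_force: 0.0
```

Run:
```python
from h import *
import pickle
f=grab_frame("wrist");pickle.dump(f,open("w2.pkl","wb"));save(f,"w2.png",1.56)
plan([541,-206,155],15)
c=Ro.from_euler("z",15,degrees=True)
for p in([-44.5,-66,54],[-44.5,-114,54],[-51.5,-90,54],[-37.5,-90,54]): print((proj(f,c.apply(p)+[561,-107.5,70])*1.56).round())
```

```text
pos [ 541.3 -205.7  154.4] yaw 15.0 tilt 0.11 F [-0.4  0.4  0.3] w 50.1 t 2.83
shift frac total [-0.002 -0.003 -0.004] min rows 1.0 mm [-0.2 -0.4 -0.6]
turn z frac total 0.0 min rows 1.0
[403. 290.]
[403. 386.]
[388. 339.]
[418. 340.]
```

View pics/w2.png

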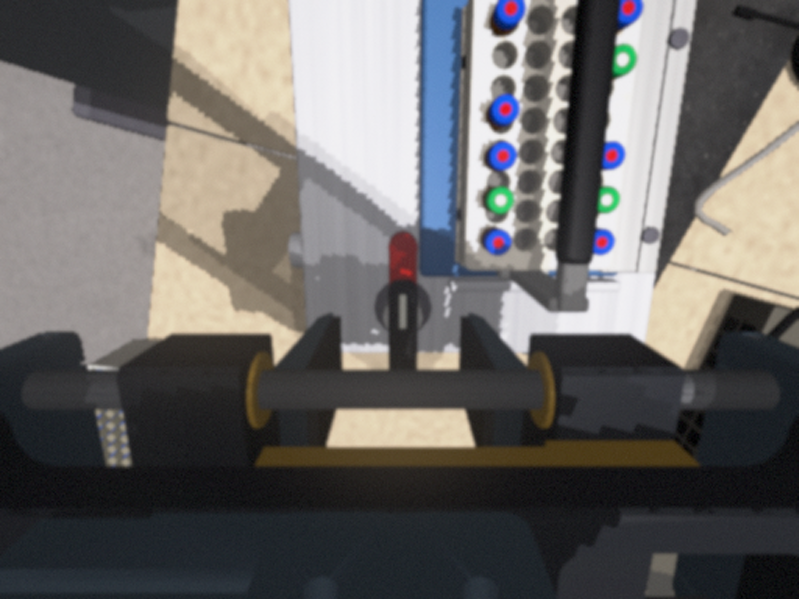

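The knob is centred between the fingers at (403,335), with the red finger at (403,257). The prediction is good, so I descend and grip.

Emit:
{"name": "jog_arm", "arguments": {
  "moves": [
    [0,0,0,0,0,0.1,0.45],
    [0,0,0,0,0,0.1,0.45],
    [0,0,0,0,0,0.096,0.45],
    [0,0,0,0,0,0,0.45],
    [0,0,0,0,0,0,1]
  ],
  "grip_force": 40
}}

```text
clock: 3.25
eef_pos: [541.4, -206.1, 111.9]
ee_rot: [0.609, 0.793, 0.0, 0.0]
wrist_force: [0.1, -0.0, -0.3]
gripper_width: 46.0
finger_force: 0.0
```

Emit:
{"name": "jog_arm", "arguments": {
  "moves": [
    [0,0,0,0,0,0,1],
    [0,0,0,0,0,0,1],
    [0,0,0,0,0,0,1],
    [0,0,0,0,0,0,1],
    [0,0,0,0,0,0,1]
  ]
}}

```text
clock: 3.67
eef_pos: [541.8, -206.0, 111.5]
ee_rot: [0.608, 0.794, 0.0, 0.001]
wrist_force: [1.5, 0.9, 1.9]
gripper_width: 13.8
finger_force: 40.0
```

Gripped (13.8 mm). Press 9 mm.

Emit:
{"name": "jog_arm", "arguments": {
  "moves": [
    [0,0,0,0,0,0.02,1],
    [0,0,0,0,0,0.02,1],
    [0,0,0,0,0,0.013,1],
    [0,0,0,0,0,0,1],
    [0,0,0,0,0,0,1]
  ]
}}

```text
clock: 4.08
eef_pos: [541.8, -206.0, 104.0]
ee_rot: [0.608, 0.794, 0.0, 0.001]
wrist_force: [-1.0, 0.1, 8.3]
gripper_width: 13.5
finger_force: 40.0
```

Emit:
{"name": "jog_arm", "arguments": {
  "moves": [
    [0,0,-0.07,0,0,0.003,1],
    [0,0,-0.07,0,0,0,1],
    [0,0,-0.07,0,0,0,1],
    [0,0,-0.07,0,0,0,1],
    [0,0,-0.07,0,0,0,1]
  ]
}}

```text
clock: 4.5
eef_pos: [542.2, -205.7, 103.8]
ee_rot: [0.367, 0.93, 0.0, 0.001]
wrist_force: [-0.9, 2.3, 9.0]
gripper_width: 14.0
finger_force: 40.0
```

Emit:
{"name": "jog_arm", "arguments": {
  "moves": [
    [0,0,-0.07,0,0,0,1],
    [0,0,-0.07,0,0,0,1],
    [0,0,-0.07,0,0,0,1],
    [0,0,-0.07,0,0,0,1],
    [0,0,-0.07,0,0,0,1]
  ]
}}

```text
clock: 4.92
eef_pos: [542.5, -205.3, 103.9]
ee_rot: [0.101, 0.995, 0.001, 0.001]
wrist_force: [0.5, 4.1, 8.5]
gripper_width: 13.8
finger_force: 40.0
```

Emit:
{"name": "jog_arm", "arguments": {
  "moves": [
    [0,0,-0.07,0,0,0,1],
    [0,0,-0.07,0,0,0,1],
    [0,0,-0.07,0,0,0,1],
    [0,0,-0.005,0,0,0,1],
    [0,0,0,0,0,0,1]
  ]
}}

```text
clock: 5.33
eef_pos: [542.5, -205.0, 103.8]
ee_rot: [-0.065, 0.998, 0.001, 0.001]
wrist_force: [-0.2, 3.7, 8.4]
gripper_width: 13.7
finger_force: 40.0
```

Run:
```python
from h import *
plan([541.5,-206,110],97.5);s=get_state();print(s["wrist_torque"],s["joint_positions"])
```

```text
pos [ 542.5 -205.   103.8] yaw 97.4 tilt 0.18 F [-0.2  3.7  8.4] w 13.7 t 5.33
shift frac total [ 0.007 -0.006 -0.041] min rows 1.0 mm [ 1.1 -0.9 -6.2]
turn z frac total -0.0007 min rows 1.0
[ 0.89261469 -0.09917543 -0.19641159] [-0.38242     0.42655514  1.72719349  0.00286476  0.98569625 -2.08462199]
```

Emit:
{"name": "jog_arm", "arguments": {
  "moves": [
    [0,0,-0.02,0,0,0,1],
    [0,0,0,0,0,0,1]
  ]
}}

```text
clock: 5.5
eef_pos: [542.5, -204.9, 103.8]
ee_rot: [-0.08, 0.997, 0.001, 0.002]
wrist_force: [0.0, 4.0, 8.1]
gripper_width: 13.7
finger_force: 40.1
```

Run:
```python
from h import *
plan([541.5,-206,110],97.5);s=get_state();print(s["wrist_torque"])
```

```text
pos [ 542.5 -204.9  103.8] yaw 99.1 tilt 0.2 F [0.  4.  8.1] w 13.7 t 5.5
shift frac total [ 0.008 -0.006 -0.041] min rows 1.0 mm [ 1.1 -0.9 -6.2]
turn z frac total 0.0183 min rows 1.0
[ 0.77898125 -0.05835874 -0.78501898]
```

The torque rise shows the stop is reached. I let it up and release.

Emit:
{"name": "jog_arm", "arguments": {
  "moves": [
    [0,0,0,0,0,-0.02,1],
    [0,0,0,0,0,-0.02,1],
    [0,0,0,0,0,-0.014,1],
    [0,0,0,0,0,0,1],
    [0,0,0,0,0,0,0.7]
  ]
}}

```text
clock: 5.92
eef_pos: [541.5, -205.8, 110.6]
ee_rot: [-0.082, 0.997, -0.0, 0.0]
wrist_force: [-0.2, -0.2, -0.4]
gripper_width: 18.1
finger_force: 0.0
```

Emit:
{"name": "jog_arm", "arguments": {
  "moves": [
    [0,0,0,0,0,0,0.7],
    [0,0,0,0,0,0,0.6],
    [0,0,0,0,0,-0.1,0.6],
    [0,0,0,0,0,-0.25,0.6],
    [0,0,0,0,0,-0.25,0.6]
  ]
}}

```text
clock: 6.33
eef_pos: [539.7, -206.0, 199.4]
ee_rot: [-0.081, 0.997, 0.001, -0.003]
wrist_force: [0.7, -0.2, -0.3]
gripper_width: 36.7
finger_force: 0.0
```

Emit:
{"name": "jog_arm", "arguments": {
  "moves": [
    [0,0,0,0,0,-0.25,0.6],
    [0,0,0,0,0,-0.25,0.6],
    [0,0,0,0,0,0,0.6]
  ]
}}

```text
clock: 6.58
eef_pos: [544.2, -207.8, 283.5]
ee_rot: [-0.081, 0.997, -0.004, 0.006]
wrist_force: [1.6, -0.6, 0.0]
gripper_width: 36.7
finger_force: 0.0
```

Run:
```python
from h import *
import pickle
f=grab_frame("wrist");pickle.dump(f,open("w3.pkl","wb"));save(f,"w3.png",1.2)
plan([440,370,260],97)
c=Ro.from_euler("z",15,degrees=True)
import math
a=1.431;
fin=np.array([-44.5-38*math.sin(a),-90+38*math.cos(a),23])
print("finger pred px",(proj(f,c.apply(fin)+[561,-107.5,70])*1.2).round(), "bar top ctr", (proj(f,c.apply([-44.5,-90,54])+[561,-107.5,70])*1.2).round())
```

```text
pos [ 542.9 -207.2  279.8] yaw 99.3 tilt 0.51 F [ 0.2  0.  -0.6] w 36.5 t 6.63
shift frac total [0.055 3.909 0.109] min rows 15.0 mm [  8.3 586.4  16.4]
turn z frac total 0.0257 min rows 1.0
finger pred px [313. 169.] bar top ctr [312. 210.]
```

View pics/w3.png

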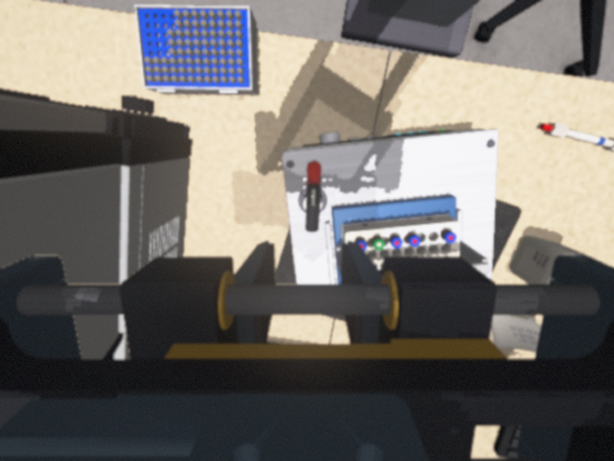

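The lock is open: the finger end is at (313,169) as predicted and the knob is up. On to the cold plate.

Emit:
{"name": "jog_arm", "arguments": {
  "moves": [
    [0,0,0,-0.022,0.252,0.004,0.3],
    [0,0,0,-0.022,0.252,0.004,0.3],
    [0,0,0,-0.022,0.252,0.004,0.3],
    [0,0,0,-0.022,0.252,0.004,0.3],
    [0,0,0,-0.022,0.252,0.004,0.3]
  ]
}}

```text
clock: 7.05
eef_pos: [525.8, -15.7, 270.7]
ee_rot: [-0.081, 0.997, -0.0, -0.002]
wrist_force: [0.3, 0.6, -0.6]
gripper_width: 63.1
finger_force: 0.0
```

Emit:
{"name": "jog_arm", "arguments": {
  "moves": [
    [0,0,0,-0.022,0.252,0.004,0.3],
    [0,0,0,-0.022,0.252,0.004,0.3],
    [0,0,0,-0.022,0.252,0.004,0.3],
    [0,0,0,-0.022,0.252,0.004,0.3],
    [0,0,0,-0.022,0.252,0.004,0.3]
  ]
}}

```text
clock: 7.47
eef_pos: [511.8, 173.5, 267.7]
ee_rot: [-0.081, 0.997, -0.001, -0.002]
wrist_force: [-0.2, -0.1, 0.5]
gripper_width: 63.5
finger_force: 0.0
```

Emit:
{"name": "jog_arm", "arguments": {
  "moves": [
    [0,0,0,-0.022,0.252,0.004,0.3],
    [0,0,0,-0.022,0.252,0.004,0.3],
    [0,0,0,-0.022,0.252,0.004,0.3],
    [0,0,0,-0.022,0.252,0.004,0.3],
    [0,0,0,-0.022,0.252,0.004,0.3]
  ]
}}

```text
clock: 7.88
eef_pos: [497.9, 362.7, 264.4]
ee_rot: [-0.081, 0.997, -0.002, -0.001]
wrist_force: [0.7, -1.2, -0.3]
gripper_width: 63.9
finger_force: 0.0
```

Emit:
{"name": "jog_arm", "arguments": {
  "moves": [
    [0,0,-0.068,0,0,0,0.3],
    [0,0,-0.068,0,0,0,0.3],
    [0,0,-0.068,0,0,0,0.3],
    [0,0,-0.068,0,0,0,0.3],
    [0,0,-0.068,0,0,0,0.3]
  ]
}}

```text
clock: 8.3
eef_pos: [498.2, 361.0, 264.2]
ee_rot: [-0.344, 0.939, -0.001, -0.002]
wrist_force: [-0.8, 1.0, 0.1]
gripper_width: 63.9
finger_force: 0.0
```

Emit:
{"name": "jog_arm", "arguments": {
  "moves": [
    [0,0,-0.068,0,0,0,0.3],
    [0,0,-0.068,0,0,0,0.3],
    [0,0,0,0,0,0,0.3]
  ]
}}

```text
clock: 8.55
eef_pos: [498.3, 360.8, 264.4]
ee_rot: [-0.44, 0.898, -0.001, -0.002]
wrist_force: [-0.4, -0.6, 0.4]
gripper_width: 63.9
finger_force: 0.0
```

Run:
```python
from h import *
import pickle
f=grab_frame("wrist");pickle.dump(f,open("w4.pkl","wb"));save(f,"w4.png",1.56)
plan([500,360,270],142)
```

```text
pos [498.3 361.  264.7] yaw 142.0 tilt 0.2 F [-0.8  0.4 -0.5] w 63.9 t 8.6
shift frac total [-0.002 -0.013 -0.035] min rows 1.0 mm [-0.2 -1.9 -5.3]
turn z frac total 0.0002 min rows 1.0
```

View pics/w4.png

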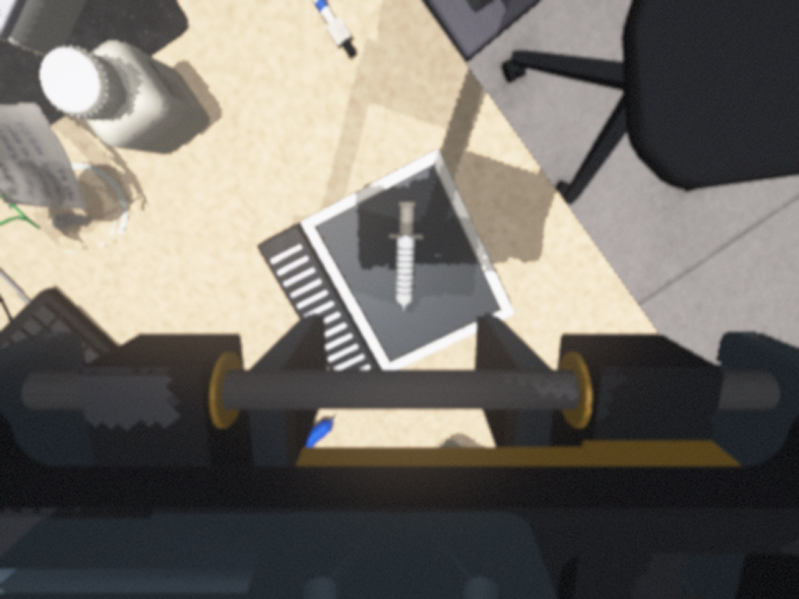

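The syringe lies with its plunger at (407,203), flange at (406,236) and tip at (403,306). The frame corners are (437,152), (512,308), (388,368) and (305,225). The bench between the column (335,25) and the cold plate is bare.

Run:
```python
from h import *
import pickle
f=pickle.load(open("w4.pkl","rb"));s=1.56;q=lambda u,v,z:onz(f,u/s,v/s,z)[:2]
C=[q(437,151,30),q(513,309,30),q(389,369,30),q(304,224,30)]
print("outer",np.round(C,1))
# dark recess mask
im=f["frame"];g=im.max(2);M=np.zeros(g.shape,np.uint8);M[90:240,185:335]=((g<125)[90:240,185:335])
poly=np.array([[437,151],[513,309],[389,369],[304,224]])/s
P=np.zeros_like(M);cv2.fillConvexPoly(P,poly.astype(np.int32),1)
M=cv2.morphologyEx(M*P,cv2.MORPH_CLOSE,np.ones((15,15)))
c=max(cv2.findContours(M,cv2.RETR_EXTERNAL,cv2.CHAIN_APPROX_NONE)[0],key=cv2.contourArea)
r=cv2.boxPoints(cv2.minAreaRect(c));ap=cv2.approxPolyDP(c,8,True)[:,0]
print("inner px",ap*s, "z30",np.round([q(*(p*s),30) for p in ap],1))
for z in(30,):
  A=np.array(C);print("centre",A.mean(0))
  for i in range(4):
    e=A[(i+1)%4]-A[i];print(np.linalg.norm(e).round(1),np.degrees(np.arctan2(e[1],e[0])).round(1))
a,b,t=q(406,236,32),q(404,300,32),q(407,203,32)
print("flange",a,"tip",b,"plunger",t,"ang",np.degrees(np.arctan2(*(b-t)[::-1])),np.linalg.norm(b-t))
# stereo check via colour mask of syringe white in recess
W=((g>130)*cv2.erode(P,np.ones((13,13)))).astype(np.uint8)
c=max(cv2.findContours(W,cv2.RETR_EXTERNAL,cv2.CHAIN_APPROX_NONE)[0],key=cv2.contourArea)
r=cv2.boxPoints(cv2.minAreaRect(c));print("syr px",(r*s).round(),np.round([q(*(p*s),32) for p in r],1))
```

```text
outer [[411.  302.1]
 [439.4 463.6]
 [572.7 439.6]
 [545.6 278.5]]
inner px [[433.68 166.92]
 [358.8  202.8 ]
 [355.68 262.08]
 [336.96 263.64]
 [369.72 321.36]
 [371.28 302.64]
 [404.04 304.2 ]
 [399.36 330.72]
 [374.4  329.16]
 [390.   358.8 ]
 [494.52 316.68]] z30 [[421.3 311.1]
 [493.8 294.5]
 [530.5 335.1]
 [545.4 325.4]
 [556.6 388.7]
 [543.6 374.9]
 [519.6 395.4]
 [539.7 413.9]
 [558.  397.7]
 [565.1 431.5]
 [457.9 459.1]]
centre [492.1666587 370.9409653]
164.0 80.0
135.5 -10.2
163.3 -99.5
136.7 170.1
flange [478.09100041 344.44328089] tip [516.79715853 391.63988556] plunger [459.24224385 321.41540556] ang 50.66247569876371 90.79672789319373
syr px [[394. 312.]
 [397. 202.]
 [415. 203.]
 [411. 312.]] [[531.8 394.8]
 [466.3 315.3]
 [453.8 325.5]
 [518.6 405.7]]
```

Run:
```python
from h import *
plan([502,372,38],140.8)
```

```text
pos [498.3 361.  264.7] yaw 142.0 tilt 0.2 F [-0.8  0.4 -0.5] w 63.9 t 8.6
shift frac total [-0.078  0.026  1.511] min rows 6.0 mm [-11.7   3.8 226.7]
turn z frac total 0.0135 min rows 1.0
```

Emit:
{"name": "jog_arm", "arguments": {
  "moves": [
    [0,0,0.0135,-0.078,0.026,0.2,0.55],
    [0,0,0,0,0,0.25,0.55],
    [0,0,0,0,0,0.25,0.55],
    [0,0,0,0,0,0.25,0.55],
    [0,0,0,0,0,0.2,0.55]
  ],
  "grip_force": 10
}}

```text
clock: 9.02
eef_pos: [501.3, 372.0, 90.4]
ee_rot: [-0.429, 0.903, -0.001, -0.002]
wrist_force: [0.9, 0.5, 0.1]
gripper_width: 41.2
finger_force: 0.0
```

Emit:
{"name": "jog_arm", "arguments": {
  "moves": [
    [0,0,0,0,0,0.15,0.55],
    [0,0,0,0,0,0,0.55]
  ]
}}

```text
clock: 9.18
eef_pos: [499.3, 370.5, 65.4]
ee_rot: [-0.429, 0.903, -0.001, -0.006]
wrist_force: [-0.3, -0.0, 0.0]
gripper_width: 41.2
finger_force: 0.0
```

Run:
```python
from h import *
import pickle
f=grab_frame("wrist");save(f,"w5.png",1.56)
plan([502,372,37.5],140.8)
```

```text
pos [501.  371.8  68.4] yaw 140.8 tilt 0.43 F [0.6 0.2 0.6] w 40.7 t 9.23
shift frac total [-0.007 -0.005  0.206] min rows 1.0 mm [-1.1 -0.7 30.9]
turn z frac total 0.0002 min rows 1.0
```

View pics/w5.png

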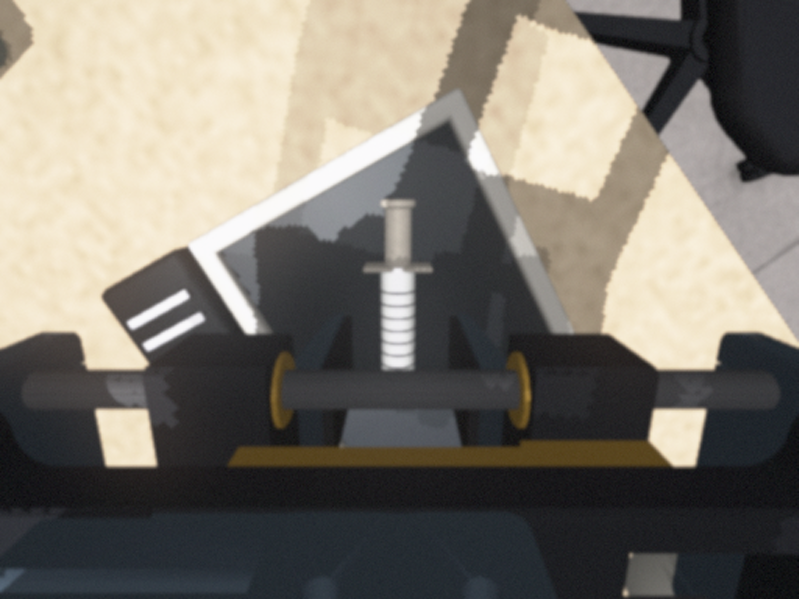

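The syringe barrel at (397,320) is centred between the fingertips. I descend and grip.

Emit:
{"name": "jog_arm", "arguments": {
  "moves": [
    [0,0,0,0,-0.005,0.1,0.55],
    [0,0,0,0,0,0.07,0.55],
    [0,0,0,0,0,0.033,0.55],
    [0,0,0,0,0,0,0.55],
    [0,0,0,0,0,0,1]
  ]
}}

```text
clock: 9.65
eef_pos: [503.7, 373.0, 41.8]
ee_rot: [-0.43, 0.903, 0.0, 0.0]
wrist_force: [-0.1, -0.4, 0.1]
gripper_width: 37.2
finger_force: 0.0
```

Emit:
{"name": "jog_arm", "arguments": {
  "moves": [
    [0,0,0,0,0,0,1],
    [0,0,0,0,0,0,1],
    [0,0,0,0,0,0,1],
    [0,0,0,0,0,0,1],
    [0,0,0,0,0,0,1]
  ]
}}

```text
clock: 10.07
eef_pos: [503.7, 373.0, 41.8]
ee_rot: [-0.43, 0.903, 0.0, 0.001]
wrist_force: [-0.4, -0.3, 2.6]
gripper_width: 16.1
finger_force: 10.0
```

Emit:
{"name": "jog_arm", "arguments": {
  "moves": [
    [0,0,0,0,0,-0.1,1],
    [0,0,0,0,0,-0.1,1],
    [0,0,0,0,0,-0.2,1],
    [0,0,0,0,0,-0.15,1],
    [0,0,0,0,0,0,1]
  ]
}}

```text
clock: 10.48
eef_pos: [505.8, 374.6, 128.8]
ee_rot: [-0.43, 0.903, 0.001, 0.005]
wrist_force: [0.2, -0.0, -0.3]
gripper_width: 15.8
finger_force: 10.0
```

Run:
```python
from h import *
import pickle
plan([480,205,110],140.8)
f=grab_frame("wrist");pickle.dump(f,open("w6.pkl","wb"))
F=pickle.load(open("F.pkl","rb"));g=F["side"]
for p in ([430,200,0],[480,205,0],[520,245,0],[470,160,0]): print(p,(proj(g,p)*1.5).round())
```

```text
pos [505.8 374.6 128.8] yaw 140.9 tilt 0.55 F [ 0.2 -0.  -0.3] w 15.8 t 10.48
shift frac total [ 0.987 -0.579  0.118] min rows 5.0 mm [148.1 -86.8  17.7]
turn z frac total 0.0013 min rows 1.0
[430, 200, 0] [440. 401.]
[480, 205, 0] [414. 401.]
[520, 245, 0] [390. 415.]
[470, 160, 0] [420. 385.]
```

Emit:
{"name": "jog_arm", "arguments": {
  "moves": [
    [0,0,0,0.163,-0.107,0,1],
    [0,0,0,0.163,-0.107,0,1],
    [0,0,0,0.163,-0.107,0,1],
    [0,0,0,0.163,-0.107,0,1],
    [0,0,0,0.163,-0.107,0,1]
  ]
}}

```text
clock: 10.95
eef_pos: [487.3, 225.7, 122.2]
ee_rot: [-0.43, 0.903, -0.0, -0.001]
wrist_force: [0.3, -0.1, 0.1]
gripper_width: 16.1
finger_force: 10.0
```

Emit:
{"name": "jog_arm", "arguments": {
  "moves": [
    [0,0,0,0.163,-0.107,0,1],
    [0,0,0.07,0,0,0,1],
    [0,0,0.07,0,0,0,1],
    [0,0,0.07,0,0,0,1],
    [0,0,0.07,0,0,0,1]
  ]
}}

```text
clock: 11.37
eef_pos: [484.8, 197.5, 122.4]
ee_rot: [-0.22, 0.976, -0.0, -0.001]
wrist_force: [-0.1, -0.4, -1.4]
gripper_width: 16.2
finger_force: 10.0
```

Emit:
{"name": "jog_arm", "arguments": {
  "moves": [
    [0,0,0.07,0,0,0,1],
    [0,0,0.07,0,0,0,1],
    [0,0,0.07,0,0,0,1],
    [0,0,0.07,0,0,0,1],
    [0,0,0.07,0,0,0,1]
  ]
}}

```text
clock: 11.78
eef_pos: [484.7, 197.9, 122.3]
ee_rot: [0.053, 0.999, -0.001, -0.001]
wrist_force: [-0.3, 0.1, -0.8]
gripper_width: 15.9
finger_force: 10.0
```

Emit:
{"name": "jog_arm", "arguments": {
  "moves": [
    [0,0,0.07,0,0,0,1],
    [0,0,0.07,0,0,0,1],
    [0,0,0.07,0,0,0,1],
    [0,0,0.07,0,0,0,1],
    [0,0,0.07,0,0,0,1]
  ]
}}

```text
clock: 12.2
eef_pos: [484.7, 197.9, 122.3]
ee_rot: [0.322, 0.947, -0.001, -0.001]
wrist_force: [-1.4, -0.1, 0.1]
gripper_width: 15.5
finger_force: 10.0
```

Emit:
{"name": "jog_arm", "arguments": {
  "moves": [
    [0,0,0.07,0,0,0,1],
    [0,0,0.07,0,0,0,1],
    [0,0,0.07,0,0,0,1],
    [0,0,0.07,0,0,0,1],
    [0,0,0.07,0,0,0,1]
  ]
}}

```text
clock: 12.62
eef_pos: [484.7, 197.9, 122.3]
ee_rot: [0.567, 0.824, -0.001, -0.001]
wrist_force: [-0.6, 0.5, 0.9]
gripper_width: 16.0
finger_force: 10.0
```

Emit:
{"name": "jog_arm", "arguments": {
  "moves": [
    [0,0,0.07,0,0,0,1],
    [0,0,0,0,0,0,1]
  ]
}}

```text
clock: 12.78
eef_pos: [484.8, 197.9, 122.4]
ee_rot: [0.61, 0.792, -0.001, -0.001]
wrist_force: [-0.7, 0.4, -0.3]
gripper_width: 15.8
finger_force: 10.0
```

Run:
```python
from h import *
plan([488,200,19],15)
```

```text
pos [484.8 197.9 122.4] yaw 14.8 tilt 0.15 F [-0.7  0.4 -0.3] w 15.8 t 12.78
shift frac total [0.008 0.026 0.689] min rows 3.0 mm [  1.2   3.9 103.4]
turn z frac total -0.0021 min rows 1.0
```

Emit:
{"name": "jog_arm", "arguments": {
  "moves": [
    [0,0,0,0,0.02,0.2,1],
    [0,0,0,0,0,0.2,1],
    [0,0,0,0,0,0.15,1],
    [0,0,0,0,0,0.08,1],
    [0,0,0,0,0,0.03,1]
  ]
}}

```text
clock: 13.2
eef_pos: [486.3, 198.1, 21.7]
ee_rot: [0.608, 0.794, -0.003, -0.002]
wrist_force: [-0.1, 0.3, -0.0]
gripper_width: 15.8
finger_force: 10.0
```

Emit:
{"name": "jog_arm", "arguments": {
  "moves": [
    [0,0,0,0,0,0.01,1],
    [0,0,0,0,0,0.01,1],
    [0,0,0,0,0,0,1],
    [0,0,0,0,0,0,1]
  ]
}}

```text
clock: 13.53
eef_pos: [489.1, 199.2, 22.5]
ee_rot: [0.609, 0.793, 0.001, 0.001]
wrist_force: [0.2, 0.6, 0.5]
gripper_width: 15.9
finger_force: 10.0
```

Still about 4 mm to go.

Emit:
{"name": "jog_arm", "arguments": {
  "moves": [
    [0,0,0,0,0,0.01,1],
    [0,0,0,0,0,0.01,1],
    [0,0,0,0,0,0,1],
    [0,0,0,0,0,0,1]
  ]
}}

```text
clock: 13.87
eef_pos: [488.5, 199.0, 18.8]
ee_rot: [0.609, 0.793, 0.0, 0.0]
wrist_force: [-0.2, 0.7, 0.4]
gripper_width: 16.4
finger_force: 10.0
```

Emit:
{"name": "jog_arm", "arguments": {
  "moves": [
    [0,0,0,0,0,0.01,1],
    [0,0,0,0,0,0,1],
    [0,0,0,0,0,0,1]
  ]
}}

```text
clock: 14.12
eef_pos: [488.9, 199.1, 17.5]
ee_rot: [0.609, 0.793, 0.0, 0.0]
wrist_force: [-0.7, -1.1, 3.8]
gripper_width: 15.9
finger_force: 10.0
```

Emit:
{"name": "jog_arm", "arguments": {
  "moves": [
    [0,0,0,0,0,0,0.7],
    [0,0,0,0,0,0,0.6],
    [0,0,0,0,0,0,0.55],
    [0,0,0,0,0,-0.05,0.55],
    [0,0,0,0,0,-0.2,0.55]
  ]
}}

```text
clock: 14.53
eef_pos: [485.5, 197.8, 51.7]
ee_rot: [0.609, 0.793, -0.004, -0.002]
wrist_force: [0.4, -0.6, 0.6]
gripper_width: 40.4
finger_force: 0.0
```

Emit:
{"name": "jog_arm", "arguments": {
  "moves": [
    [0,0,0,0,0,-0.25,0.55],
    [0,0,0,0,0,-0.25,0.55],
    [0,0,0,0,0,-0.25,0.55],
    [0,0,0,0,0,-0.25,0.55],
    [0,0,0,0,0,-0.25,0.55]
  ]
}}

```text
clock: 14.95
eef_pos: [488.0, 198.8, 244.6]
ee_rot: [0.609, 0.793, 0.0, 0.0]
wrist_force: [0.3, -0.7, -0.5]
gripper_width: 41.5
finger_force: 0.0
```

Emit:
{"name": "jog_arm", "arguments": {
  "moves": [
    [0,0,0,0,0,0,0.55],
    [0,0,0,0,0,0,0.55],
    [0,0,0,0,0,0,0.55]
  ]
}}

```text
clock: 15.2
eef_pos: [487.9, 198.8, 241.9]
ee_rot: [0.609, 0.793, -0.0, -0.0]
wrist_force: [-0.8, 0.2, -0.1]
gripper_width: 40.8
finger_force: 0.0
```

Run:
```python
from h import *
import pickle
f=grab_frame("wrist");pickle.dump(f,open("w7.pkl","wb"));save(f,"w7.png",1.56)
plan([580,-102,200],15)
im=f["frame"];g=im.max(2)
M=(g<110).astype(np.uint8)
```

```text
pos [487.6 198.7 241. ] yaw 14.9 tilt 0.15 F [ 0.1  0.  -0.3] w 41.0 t 15.25
shift frac total [-2.095  0.08   0.274] min rows 8.0 mm [-314.3   12.    41.1]
turn z frac total -0.0009 min rows 1.0
```

View pics/w7.png

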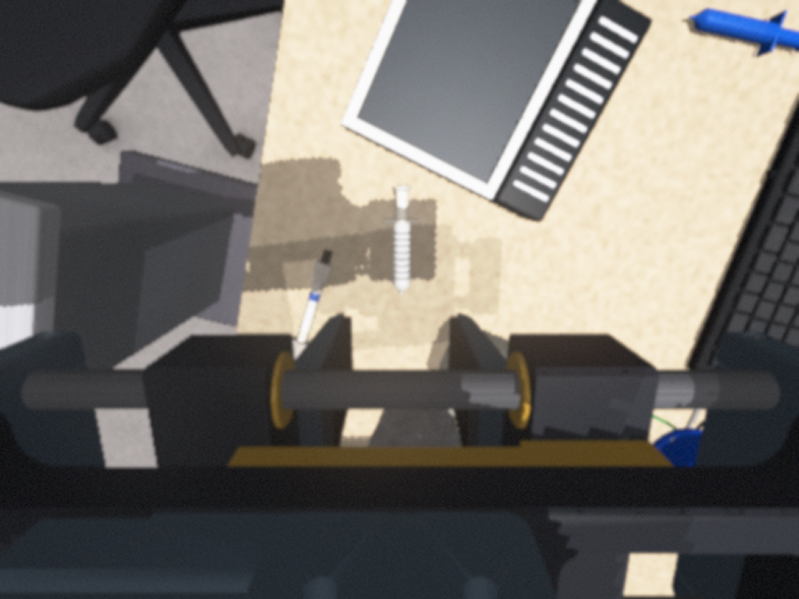

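The syringe lies on bare bench at (402,240), clear of the column (315,300) and the cold plate, whose near edge runs (344,124)–(491,199). The recess is empty.

Run:
```python
from h import *
import pickle
f=pickle.load(open("w7.pkl","rb"));s=1.56;q=lambda u,v,z:onz(f,u/s,v/s,z)[:2]
A,B=q(343,124,30),q(491,199,30);e=B-A;print(A,B,np.linalg.norm(e),np.degrees(np.arctan2(e[1],e[0])))
# inner recess lines: sub-pixel edges by scanning rows for dark recess between white frame
g=f["frame"].min(2).astype(float)
L=[];Rr=[]
for v in range(8,52,4):
    row=cv2.GaussianBlur(g,(3,3),0)[v]
    xs=np.arange(225,395); m=(row[225:395]<115)
    # longest dark run
    best=(0,0);st=None
    for i,b in enumerate(np.r_[m,False]):
        if b and st is None: st=i
        if not b and st is not None:
            if i-st>best[1]-best[0]: best=(st,i)
            st=None
    L.append(q((225+best[0]-.5)*s,v*s,30));Rr.append(q((225+best[1]-.5)*s,v*s,24))
L,Rr=np.array(L),np.array(Rr)
for n,P in(("front edge",L),("rear edge",Rr)):
    vx,vy,x,y=cv2.fitLine(P.astype(np.float32),cv2.DIST_HUBER,0,.01,.01).ravel();print(n,np.round(P[[0,-1]],1),(np.degrees(np.arctan2(vy,vx))%180).round(1))
E2=0
C=q(362,117,30),q(485,183,30);print("inner right corners",C)
for a in(-9,-10):
    r=np.radians(a);X=np.array([np.cos(r),np.sin(r)]);Y=np.array([-X[1],X[0]])
    print(a,"front edge x",(L@X).mean(),"rear",(Rr@X).mean(),"outer right y",A@Y,B@Y,"inner right y",C[0]@Y,C[1]@Y)
    c=((L@X).mean()+(Rr@X).mean())/2*X+((A@Y+B@Y)/2+86)*Y;print("centre",c)
    c4=np.array([492.2,370.9]);print("w4 centre in local",c4@X,c4@Y)
```

```text
[411.69453403 299.83658899] [547.32663756 273.871826  ] 138.09502680058804 -10.837313634750819
front edge [[438.5 390.4]
 [568.8 379.6]] 0.5
rear edge [[565.6 426.3]
 [587.5 386. ]] 79.7
inner right corners (array([425.46894109, 309.03810808]), array([538.33541898, 285.16357392]))
-9 front edge x 410.42794584004895 rear 493.9213887975318 outer right y 360.54831722336644 356.12075910599236 inner right y 371.79134233732657 365.866950408174
centre [516.1168826  368.12834048]
w4 centre in local 428.11865815750514 443.3306492195382
-10 front edge x 402.5572423813179 rear 485.35935047591215 outer right y 366.7714030669378 364.7533707766687 inner right y 378.22503108410433 374.3122629571743
centre [515.66128756 367.80655202]
w4 centre in local 420.3162669359443 450.734828639891
```

Emit:
{"name": "jog_arm", "arguments": {
  "moves": [
    [0,0,0,-0.25,0.01,0.02,0.55],
    [0,0,0,-0.25,0.01,0.02,0.55],
    [0,0,0,-0.25,0.01,0.02,0.55],
    [0,0,0,-0.25,0.01,0.02,0.55],
    [0,0,0,-0.25,0.01,0.02,0.55]
  ]
}}

```text
clock: 15.67
eef_pos: [543.3, 18.2, 225.1]
ee_rot: [0.609, 0.793, -0.001, -0.002]
wrist_force: [0.3, -0.1, -0.1]
gripper_width: 41.2
finger_force: 0.0
```

Emit:
{"name": "jog_arm", "arguments": {
  "moves": [
    [0,0,0,-0.25,0.01,0.03,0.55],
    [0,0,0,-0.25,0.01,0.03,0.55],
    [0,0,0,-0.25,0.01,0.03,0.55],
    [0,0,0,-0.095,0,0.05,0.55],
    [0,0,0,0,0,0,0.55]
  ]
}}

```text
clock: 16.08
eef_pos: [580.0, -104.4, 202.4]
ee_rot: [0.611, 0.792, -0.002, -0.003]
wrist_force: [-0.4, 0.3, -0.4]
gripper_width: 41.0
finger_force: 0.0
```

Run:
```python
from h import *
import pickle
f=grab_frame("wrist");pickle.dump(f,open("w8.pkl","wb"));save(f,"w8.png",1.56)
plan([580,-102,146],15)
c=Ro.from_euler("z",15,degrees=True)
for n,p in(("bar ends",[20,50,90]),("",[20,-50,90]),("upright",[20,66,90]),("front L",[-35,70,14]),("front R",[-35,-70,14]),("rackFL",[-16,61,50])): print(n,(proj(f,c.apply(p)+[561,-107.5,70])*1.56).round())
```

```text
pos [ 579.8 -102.4  203.3] yaw 14.8 tilt 0.34 F [-0.4  0.4 -0.5] w 41.3 t 16.13
shift frac total [0.001 0.004 0.382] min rows 2.0 mm [ 0.1  0.6 57.3]
turn z frac total -0.0027 min rows 1.0
bar ends [404. 223.]
 [404. 414.]
upright [403. 188.]
front L [316. 181.]
front R [327. 384.]
rackFL [339. 197.]
```

View pics/w8.png

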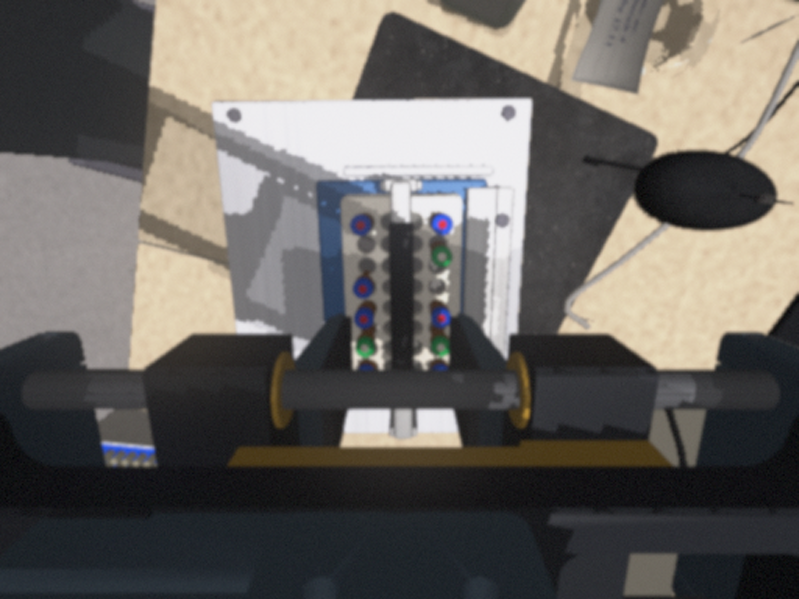

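The bar at (402,300) is centred between the fingers, and the carrier edges match the predictions within 2 px. I descend, grip and slide.

Emit:
{"name": "jog_arm", "arguments": {
  "moves": [
    [0,0,0,0,0,0.1,0.55],
    [0,0,0,0,0,0.12,0.55],
    [0,0,0,0,0,0.1,0.55],
    [0,0,0,0,0,0.06,0.55],
    [0,0,0,0,0,0,0.55]
  ],
  "grip_force": 40
}}

```text
clock: 16.55
eef_pos: [579.2, -99.7, 146.9]
ee_rot: [0.609, 0.793, -0.001, -0.003]
wrist_force: [0.0, 1.0, -0.2]
gripper_width: 41.2
finger_force: 0.0
```

Emit:
{"name": "jog_arm", "arguments": {
  "moves": [
    [0,0,0,0,0,0,0.55]
  ]
}}

```text
clock: 16.63
eef_pos: [580.8, -100.4, 149.1]
ee_rot: [0.609, 0.793, -0.0, -0.001]
wrist_force: [0.3, 0.4, -0.0]
gripper_width: 41.0
finger_force: 0.0
```

Run:
```python
from h import *
plan([580,-102,146],15)
```

```text
pos [ 580.8 -100.4  149.1] yaw 15.0 tilt 0.06 F [ 0.3  0.4 -0. ] w 41.0 t 16.63
shift frac total [-0.009 -0.008  0.02 ] min rows 1.0 mm [-1.3 -1.1  3.1]
turn z frac total -0.0001 min rows 1.0
```

Emit:
{"name": "jog_arm", "arguments": {
  "moves": [
    [0,0,0,-0.009,-0.008,0.02,0.55],
    [0,0,0,0,0,0,0.8],
    [0,0,0,0,0,0,1],
    [0,0,0,0,0,0,1],
    [0,0,0,0,0,0,1]
  ]
}}

```text
clock: 17.05
eef_pos: [580.4, -103.3, 146.7]
ee_rot: [0.609, 0.793, 0.0, 0.0]
wrist_force: [-0.6, -0.1, -0.4]
gripper_width: 17.4
finger_force: 0.0
```

Emit:
{"name": "jog_arm", "arguments": {
  "moves": [
    [0,0,0,0,0,0,1],
    [0,0,0,0,0,0,1],
    [0,0,0,0,0,0,1]
  ]
}}

```text
clock: 17.3
eef_pos: [580.3, -103.2, 146.5]
ee_rot: [0.609, 0.793, 0.0, 0.0]
wrist_force: [-0.8, 0.5, 2.0]
gripper_width: 11.9
finger_force: 40.0
```

Emit:
{"name": "jog_arm", "arguments": {
  "moves": [
    [0,0,0,0,-0.03,0,1],
    [0,0,0,0,-0.03,0,1],
    [0,0,0,0,-0.03,0,1],
    [0,0,0,0,-0.03,0,1],
    [0,0,0,0,-0.03,0,1]
  ]
}}

```text
clock: 17.72
eef_pos: [558.5, -109.1, 146.5]
ee_rot: [0.609, 0.793, 0.0, 0.001]
wrist_force: [4.3, 0.5, 1.2]
gripper_width: 11.6
finger_force: 40.0
```

Emit:
{"name": "jog_arm", "arguments": {
  "moves": [
    [0,0,0,0,0,0,1],
    [0,0,0,0,0,0,1]
  ]
}}

```text
clock: 17.88
eef_pos: [557.4, -109.3, 146.5]
ee_rot: [0.609, 0.793, -0.001, -0.0]
wrist_force: [-0.7, -0.1, 4.5]
gripper_width: 11.7
finger_force: 40.0
```

Run:
```python
from h import *
plan([580,-102,146],15);print(get_state()["wrist_torque"])
```

```text
pos [ 557.4 -109.3  146.5] yaw 14.9 tilt 0.09 F [-0.7 -0.1  4.5] w 11.7 t 17.88
shift frac total [0.009 0.158 0.003] min rows 1.0 mm [ 1.3 23.7  0.5]
turn z frac total -0.001 min rows 1.0
[ 0.00927974  0.00517408 -0.04784008]
```

Slid 23 mm. I lift it level.

Emit:
{"name": "jog_arm", "arguments": {
  "moves": [
    [0,0,0,0,0,-0.02,1],
    [0,0,0,0,0,-0.04,1],
    [0,0,0,0,0,-0.06,1],
    [0,0,0,0,0,-0.1,1],
    [0,0,0,0,0,-0.1,1]
  ]
}}

```text
clock: 18.3
eef_pos: [557.5, -108.8, 193.9]
ee_rot: [0.609, 0.793, -0.001, -0.002]
wrist_force: [0.7, 0.1, -6.0]
gripper_width: 11.9
finger_force: 40.0
```

Emit:
{"name": "jog_arm", "arguments": {
  "moves": [
    [0,0,0,0,0,-0.1,1],
    [0,0,0,0,0,-0.1,1],
    [0,0,0,0,0,-0.1,1],
    [0,0,0,0,0,-0.06,1],
    [0,0,0,0,0,-0.03,1]
  ]
}}

```text
clock: 18.72
eef_pos: [558.7, -109.0, 254.0]
ee_rot: [0.609, 0.793, 0.0, 0.001]
wrist_force: [-0.3, 0.0, -6.5]
gripper_width: 11.8
finger_force: 40.0
```

Run:
```python
from h import *
plan([494.3,371.8,250],-10.3);print(get_state()["wrist_torque"],get_state()["joint_positions"])
```

```text
pos [ 558.7 -109.   254. ] yaw 14.9 tilt 0.08 F [-0.3  0.  -6.5] w 11.8 t 18.72
shift frac total [3.208 0.41  0.025] min rows 12.0 mm [481.2  61.5   3.7]
turn z frac total 0.2802 min rows 4.0
[-0.03756636 -0.13136387 -0.0065414 ] [-2.12796029e-01  2.93264553e-01  1.52899474e+00 -1.62862642e-04
  1.31789222e+00 -4.73182581e-01]
```

Emit:
{"name": "jog_arm", "arguments": {
  "moves": [
    [0,0,0,0.04,0.005,0,1],
    [0,0,0,0.08,0.01,0,1],
    [0,0,0,0.12,0.015,0,1],
    [0,0,0,0.15,0.02,0,1],
    [0,0,0,0.15,0.02,0,1]
  ]
}}

```text
clock: 19.13
eef_pos: [546.5, -26.2, 251.3]
ee_rot: [0.61, 0.793, -0.001, -0.002]
wrist_force: [0.1, 0.9, -5.5]
gripper_width: 11.7
finger_force: 40.0
```

Emit:
{"name": "jog_arm", "arguments": {
  "moves": [
    [0,0,0,0.15,0.02,0,1],
    [0,0,0,0.15,0.02,0,1],
    [0,0,0,0.15,0.02,0,1],
    [0,0,0,0.15,0.02,0,1],
    [0,0,0,0.15,0.02,0,1]
  ]
}}

```text
clock: 19.55
eef_pos: [531.7, 86.7, 251.3]
ee_rot: [0.609, 0.793, -0.001, -0.001]
wrist_force: [0.2, -0.9, -6.1]
gripper_width: 11.8
finger_force: 40.0
```

Emit:
{"name": "jog_arm", "arguments": {
  "moves": [
    [0,0,0,0.15,0.02,0,1],
    [0,0,0,0.15,0.02,0,1],
    [0,0,0,0.15,0.02,0,1],
    [0,0,0,0.15,0.02,0,1],
    [0,0,0,0.15,0.02,0,1]
  ]
}}

```text
clock: 19.97
eef_pos: [517.0, 199.0, 251.3]
ee_rot: [0.609, 0.793, -0.001, -0.001]
wrist_force: [1.1, 0.2, -6.0]
gripper_width: 11.9
finger_force: 40.0
```

Emit:
{"name": "jog_arm", "arguments": {
  "moves": [
    [0,0,0,0.15,0.02,0,1],
    [0,0,0,0.15,0.02,0,1],
    [0,0,0,0.15,0.02,0,1],
    [0,0,0,0.15,0.02,0,1],
    [0,0,0,0.15,0.02,0,1]
  ]
}}

```text
clock: 20.38
eef_pos: [502.4, 311.3, 251.1]
ee_rot: [0.609, 0.793, -0.002, -0.001]
wrist_force: [0.2, 0.5, -6.7]
gripper_width: 11.9
finger_force: 40.0
```

Emit:
{"name": "jog_arm", "arguments": {
  "moves": [
    [0,0,0,0.15,0.02,0,1],
    [0,0,0,0.1,0.01,0,1],
    [0,0,0,0.05,0,0,1],
    [0,0,0.02,0,0,0,1],
    [0,0,0.04,0,0,0,1]
  ]
}}

```text
clock: 20.8
eef_pos: [496.2, 354.4, 251.7]
ee_rot: [0.646, 0.763, -0.001, 0.0]
wrist_force: [0.5, -0.1, -6.0]
gripper_width: 11.8
finger_force: 40.0
```

Emit:
{"name": "jog_arm", "arguments": {
  "moves": [
    [0,0,0.05,0,0,0,1],
    [0,0,0.05,0,0,0,1],
    [0,0,0.05,0,0,0,1],
    [0,0,0.05,0,0,0,1],
    [0,0,0.02,0,0,0,1]
  ]
}}

```text
clock: 21.22
eef_pos: [496.6, 353.5, 252.1]
ee_rot: [0.769, 0.639, -0.001, 0.0]
wrist_force: [0.2, 0.6, -5.7]
gripper_width: 11.6
finger_force: 40.0
```

Emit:
{"name": "jog_arm", "arguments": {
  "moves": [
    [0,0,0,0,0,0,1],
    [0,0,0,0,0,0,1]
  ]
}}

```text
clock: 21.38
eef_pos: [496.8, 353.8, 252.2]
ee_rot: [0.767, 0.641, -0.001, 0.0]
wrist_force: [-0.5, 0.5, -5.9]
gripper_width: 11.5
finger_force: 40.0
```

Run:
```python
from h import *
import pickle
plan([494.3,371.8,115],-10.3);print(get_state()["wrist_torque"])
f=grab_frame("side");pickle.dump(f,open("s9.pkl","wb"))
```

```text
pos [496.8 353.8 252.2] yaw -10.2 tilt 0.09 F [-0.5  0.5 -5.9] w 11.5 t 21.38
shift frac total [ 0.116 -0.037  0.915] min rows 4.0 mm [ 17.5  -5.5 137.2]
turn z frac total 0.0006 min rows 1.0
[-0.04299971 -0.13034847 -0.01468821]
```

Run:
```python
from h import *
import pickle
F=pickle.load(open("F.pkl","rb"))
r=np.radians(-10.3);X=np.array([np.cos(r),np.sin(r)]);Y=np.array([-X[1],X[0]]);c0=np.array([494.3,371.8])
w4=pickle.load(open("w4.pkl","rb"))
for n,f in(("side",F["side"]),("scene",F["scene"]),("w4",w4)):
    im=f["frame"];g=cv2.GaussianBlur(im,(3,3),0).min(2).astype(float)
    def edge(axis,sgn,half,z):  # inner rim edge along direction, subpixel dark->white
        out=[]
        for t in np.linspace(-50,50,21):
            a=(Y if axis is X else X)*t*(1 if axis is X else .8)
            d=np.arange(half-14,half+9,.25)
            pts=[c0+a+axis*sgn*k for k in d]
            px=np.array([proj(f,[*p,z]) for p in pts],np.float32)
            v=cv2.remap(g.astype(np.float32),px[:,:1],px[:,1:],cv2.INTER_LINEAR).ravel()
            gr=np.diff(v);i=gr.argmax()
            if gr[i]>2.5: out.append(d[i])
        return (np.median(out).round(1),len(out)) if out else None
    for nm,ax,sg,h in(("x-",X,-1,61),("x+",X,1,61),("y-",Y,-1,76),("y+",Y,1,76)):
        print(n,nm,"rim",h,"z30:",edge(ax,sg,h,30),"z24:",edge(ax,sg,h,24))
```

```text
side x- rim 61 z30: (np.float64(59.2), 21) z24: (np.float64(58.2), 21)
side x+ rim 61 z30: (np.float64(61.5), 21) z24: (np.float64(63.2), 21)
side y- rim 76 z30: (np.float64(74.5), 21) z24: (np.float64(80.0), 21)
side y+ rim 76 z30: (np.float64(76.8), 21) z24: (np.float64(72.5), 21)
scene x- rim 61 z30: (np.float64(56.0), 21) z24: (np.float64(48.5), 21)
scene x+ rim 61 z30: (np.float64(61.5), 21) z24: (np.float64(68.8), 20)
scene y- rim 76 z30: (np.float64(72.8), 21) z24: (np.float64(76.2), 21)
scene y+ rim 76 z30: (np.float64(77.0), 21) z24: (np.float64(75.2), 21)
w4 x- rim 61 z30: (np.float64(60.5), 21) z24: (np.float64(61.2), 21)
w4 x+ rim 61 z30: (np.float64(60.5), 21) z24: (np.float64(62.0), 21)
w4 y- rim 76 z30: (np.float64(76.5), 21) z24: (np.float64(76.5), 21)
w4 y+ rim 76 z30: (np.float64(74.2), 19) z24: (np.float64(76.5), 19)
```

Three views confirm the recess centre within about 1 mm. I lower the carrier.

Emit:
{"name": "jog_arm", "arguments": {
  "moves": [
    [0,0,0,0.02,-0.006,0.03,1],
    [0,0,0,0.04,-0.012,0.06,1],
    [0,0,0,0.035,-0.012,0.1,1],
    [0,0,0,0.018,-0.006,0.12,1],
    [0,0,0,0,0,0.12,1]
  ]
}}

```text
clock: 21.85
eef_pos: [494.5, 373.2, 186.7]
ee_rot: [0.767, 0.641, 0.0, -0.0]
wrist_force: [0.2, 0.0, -6.6]
gripper_width: 11.5
finger_force: 40.0
```

Emit:
{"name": "jog_arm", "arguments": {
  "moves": [
    [0,0,0,0,0,0.12,1],
    [0,0,0,0,0,0.12,1],
    [0,0,0,0,0,0.1,1],
    [0,0,0,0,0,0.06,1],
    [0,0,0,0,0,0.03,1]
  ]
}}

```text
clock: 22.27
eef_pos: [493.8, 371.8, 121.4]
ee_rot: [0.767, 0.641, -0.002, -0.0]
wrist_force: [-0.1, -1.1, -5.8]
gripper_width: 11.6
finger_force: 40.0
```

Emit:
{"name": "jog_arm", "arguments": {
  "moves": [
    [0,0,0,0,0,0,1],
    [0,0,0,0,0,0,1],
    [0,0,0,0,0,0,1]
  ]
}}

```text
clock: 22.52
eef_pos: [495.5, 372.6, 124.8]
ee_rot: [0.768, 0.641, 0.001, 0.0]
wrist_force: [-0.6, -0.6, -5.0]
gripper_width: 11.4
finger_force: 40.0
```

Run:
```python
from h import *
plan([494.5,371,101],-10.3)
```

```text
pos [495.5 372.6 124.8] yaw -10.3 tilt 0.14 F [-0.6 -0.6 -5. ] w 11.4 t 22.52
shift frac total [-0.012 -0.005  0.158] min rows 1.0 mm [-1.8 -0.8 23.8]
turn z frac total 0.0002 min rows 1.0
```

Emit:
{"name": "jog_arm", "arguments": {
  "moves": [
    [0,0,0,-0.01,-0.005,0.03,1],
    [0,0,0,0,0,0.04,1],
    [0,0,0,0,0,0.03,1],
    [0,0,0,0,0,0.02,1],
    [0,0,0,0,0,0,1]
  ]
}}

```text
clock: 22.93
eef_pos: [493.3, 370.2, 104.6]
ee_rot: [0.768, 0.641, -0.001, -0.0]
wrist_force: [0.2, -0.1, -7.2]
gripper_width: 11.7
finger_force: 40.0
```

Emit:
{"name": "jog_arm", "arguments": {
  "moves": [
    [0,0,0,0,0,0.005,1],
    [0,0,0,0,0,0.005,1],
    [0,0,0,0,0,0.005,1],
    [0,0,0,0,0,0,1],
    [0,0,0,0,0,0,1]
  ]
}}

```text
clock: 23.35
eef_pos: [493.9, 370.7, 103.5]
ee_rot: [0.768, 0.641, 0.0, 0.0]
wrist_force: [-0.6, 0.2, -5.8]
gripper_width: 11.6
finger_force: 40.0
```

Emit:
{"name": "jog_arm", "arguments": {
  "moves": [
    [0,0,0,0,0,0.006,1],
    [0,0,0,0,0,0.006,1],
    [0,0,0,0,0,0.004,1],
    [0,0,0,0,0,0,1],
    [0,0,0,0,0,0,1]
  ]
}}

```text
clock: 23.77
eef_pos: [493.8, 370.6, 100.9]
ee_rot: [0.768, 0.641, -0.0, 0.0]
wrist_force: [0.0, 0.8, -5.7]
gripper_width: 11.6
finger_force: 40.0
```

Emit:
{"name": "jog_arm", "arguments": {
  "moves": [
    [0,0,0,0,0,0.004,1],
    [0,0,0,0,0,0,1],
    [0,0,0,0,0,0,1]
  ]
}}

```text
clock: 24.02
eef_pos: [494.0, 370.7, 100.6]
ee_rot: [0.768, 0.641, 0.0, 0.0]
wrist_force: [-0.4, -0.1, -4.8]
gripper_width: 11.5
finger_force: 40.0
```

Run:
```python
from h import *
plan([494.5,371,100.5],-10.3);print(get_state()["wrist_torque"])
```

```text
pos [494.  370.7 100.6] yaw -10.3 tilt 0.03 F [-0.4 -0.1 -4.8] w 11.5 t 24.02
shift frac total [0.002 0.003 0.001] min rows 1.0 mm [0.4 0.5 0.1]
turn z frac total 0.0002 min rows 1.0
[ 0.02719121 -0.04445863 -0.00201626]
```

Emit:
{"name": "jog_arm", "arguments": {
  "moves": [
    [0,0,0,0,0,0.004,1],
    [0,0,0,0,0,0.003,1],
    [0,0,0,0,0,0,1],
    [0,0,0,0,0,0,1]
  ]
}}

```text
clock: 24.35
eef_pos: [494.0, 370.8, 100.5]
ee_rot: [0.768, 0.641, 0.001, 0.0]
wrist_force: [-1.7, -2.6, 5.9]
gripper_width: 11.6
finger_force: 40.0
```

Seated on the floor: z = 100.5 as expected, and the contact force took over. I release, opening only partly, and rise.

Emit:
{"name": "jog_arm", "arguments": {
  "moves": [
    [0,0,0,0,0,-0.003,1],
    [0,0,0,0,0,0,0.8],
    [0,0,0,0,0,0,0.6],
    [0,0,0,0,0,0,0.55],
    [0,0,0,0,0,0,0.55]
  ]
}}

```text
clock: 24.77
eef_pos: [494.1, 370.8, 99.6]
ee_rot: [0.768, 0.641, 0.0, 0.0]
wrist_force: [-0.2, -0.2, 0.6]
gripper_width: 35.1
finger_force: 0.0
```

Emit:
{"name": "jog_arm", "arguments": {
  "moves": [
    [0,0,0,0,0,-0.05,0.55],
    [0,0,0,0,0,-0.1,0.55],
    [0,0,0,0,0,-0.2,0.55],
    [0,0,0,0,0,-0.25,0.55],
    [0,0,0,0,0,-0.25,0.55]
  ]
}}

```text
clock: 25.18
eef_pos: [493.5, 370.4, 228.6]
ee_rot: [0.768, 0.641, -0.001, -0.0]
wrist_force: [0.8, -0.0, -0.4]
gripper_width: 40.9
finger_force: 0.0
```

Emit:
{"name": "jog_arm", "arguments": {
  "moves": [
    [0,0,0,-0.2,0,-0.1,0.55],
    [0,0,0,-0.25,0,0,0.55],
    [0,0,0,-0.25,0,0,0.55],
    [0,0,0,0,0,0,0.55],
    [0,0,0,0,0,0,0.55]
  ]
}}

```text
clock: 25.6
eef_pos: [475.0, 266.1, 243.4]
ee_rot: [0.768, 0.64, 0.001, 0.0]
wrist_force: [-0.6, 0.9, 0.7]
gripper_width: 40.9
finger_force: 0.0
```

Run:
```python
from h import *
import pickle
f=grab_frame("wrist");plan([494,371,250])
r=Ro.from_euler("z",-10.3,degrees=True);s=f["frame"];hsv=cv2.cvtColor(s,cv2.COLOR_RGB2HSV)
b=((hsv[...,0]>95)&(hsv[...,0]<118)&(hsv[...,1]>110)).astype(np.uint8)
for nm,p in(("FL",[-55,70,14]),("FR",[-55,-70,14]),("RR",[55,-70,14]),("RL",[55,70,14])):
    print(nm,proj(f,r.apply(p)+[494.2,371.8,24]).round())
# plate front edge blue->recess dark, and its y ends, measured on z=38
ys,xs=np.nonzero(b);P=np.array([onz(f,u,v,38)[:2] for u,v in zip(xs,ys)])-[494.3,371.8]
L=(r.inv().apply(np.c_[P,np.zeros(len(P))]))[:,:2];k=(abs(L[:,0])<75)&(abs(L[:,1])<90)
print("blue extent local x,y pct",np.percentile(L[k],[.5,2,98,99.5],axis=0).round(1).T,k.sum())
```

```text
pos [475.4 267.3 243.1] yaw -10.4 tilt 0.11 F [ 0.1 -0.  -0.3] w 41.0 t 25.65
shift frac total [ 0.703 -0.002 -0.045] min rows 3.0 mm [105.4  -0.3  -6.7]
FL [211.  25.]
FR [215. 143.]
RR [298. 143.]
RL [302.  25.]
blue extent local x,y pct [[-54.3 -53.6  52.1  52.7]
 [-67.3 -66.   67.   69. ]] 2419
```

The plate measures ±54 × ±68 mm about the recess centre at the seated height, so it sits fully in the recess.

```bash
python3 -c "
from plant import *
print(close_job())"
```

```text
the job is handed in; nothing more can be done
None
```

The job is handed in: the lock was turned open and sprang back up, the syringe was laid on the bare bench, and the carrier was set fully down in the cold plate recess at 25.7 s of the 61 s; the handing-in call returned no verdict.

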